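Start the die-cutting press with its two-key pad

TASK

Push the open sheet tray of the small bench press fully home with the fingertips. Then press the two round start keys of the control pad all the way down together, one fingertip on each, hold both down for three seconds without a break, and let go. Do not press the oblong stop key, do not pick anything up, and leave the pad and the art supplies where they stand.

Things in the scene. Friction and masses are not known exactly. Their poses are not given: they have to be found in the camera images.
- press: Fixed grey bench die-cutting press, 180 x 180 mm on plan; low base 68 mm high, and over its rear half a press head on columns up to 146 mm (head spans x -3 to +83 mm, y +-83 mm). Origin: centre of its underside, on the table. x points from the front (tray side) to the rear, z up. It may stand left or right of the pad, turned up to 0.3 rad
- tray_front (a point): Centre of the outer face of the tray's flat aluminium front panel, which is 130 mm wide (y), 12 mm thick (x) and stands from 10 to 58 mm above the table (this point at 34 mm). Moves with the tray; axes as the press: pushing along +x closes it
- tray (a joint): How far the sheet tray is out of the press, m: 0 = fully home (hard stop), at most 0.060. It starts 0.030 to 0.055 out, slides with about 2 N of friction and stays where it is left
- pad: Loose grey control pad lying flat on the table, 90 mm (x) x 130 mm (y), 26 mm high, about 0.9 kg, not fastened. Origin: centre of its underside; z up. The pair of round keys lies on its -x half (x = -18 mm, y = +-26 mm), the stop key on its +x half. Turned up to 0.4 rad
- key_left_top (a point): Centre of the top face of the round start key at y = +26 mm of the pad: white, 24 mm across, 39 mm above the table when up (13 mm above the pad). The other round key's centre is 52 mm away along y; axes as the pad
- key_right_top (a point): Centre of the top face of the round start key at y = -26 mm of the pad, same size; axes as the pad
- key_left (a joint): How far key_left is pressed, m: 0 = up, 0.006 = all the way down. A spring pushes it back up: about 1.2 N to start, 4 N at the bottom
- key_right (a joint): How far key_right is pressed, the same as key_left
- stop_key (a joint): How far the stop key is pressed, m: 0 = up, 0.006 = down; springs back up. To be left alone
- stop_key_top (a point): Centre of the top of the oblong white stop key, 18 mm (x) x 36 mm (y), 36 mm above the table, at x = +28 mm, y = 0 of the pad
- jar: Bystander: loose paint jar with a black cap, 50 mm across, 65 mm high, between the press and the pad. Origin: centre of its underside
- tape: Bystander: loose roll of paper tape lying flat, 90 mm across, 24 mm high, at the left side. Origin: centre of its underside
- eraser: Bystander: loose white eraser block, 22 x 45 x 13 mm, lying just beyond (+x of) the pad. Origin: centre of its underside
- sharpener: Bystander: loose black desk sharpener with a crank, about 110 mm long (x) x 50 x 60 mm, at the right side. Origin: centre of its underside
Mind the look-alikes: they are no part of the job. Of the things like the pad, leave any that is blue or orange; of the rest the larger one is meant.

How it is judged:
By the outcome, as a careful person would: the job done as asked, in the order asked, and still so for the second after the job is handed in, with the robot touching nothing.
It also fails if it takes over 48 s, if anything falls off the work surface, if the arm or the gripper's body presses on something with over 40 N, if the wrist force passes 120 N, or if a joint passes its speed limit or range.

ROBOT

A 6-joint arm with a two-finger parallel gripper is mounted at the origin on the work surface. World frame = base frame: x ahead of the robot, y to its left, z up, the work surface at z = 0. Lengths are in m, angles in rad, forces in N, time in s.
With the tool pointing down it reaches from about 0.425 to 0.95 m from the base axis. Payload 3.5 kg.
Tool frame: the origin (TCP) lies midway between the tips of the shut fingers; the grasp point (between the pads) lies 19 mm behind it; z points along the fingers, y is the direction in which the jaws open and shut (so a half turn about z gives the same grasp; the last joint's range is limited). The gripper opens to 85 mm and grips with 20 to 120 N. Pads are 22 mm wide; open, the fingers measure 114 mm over their backs; the gripper's body (76 mm by 85 mm) begins 54 mm behind the grasp point. The pads swing forward as they close: fully open they stand 13 mm farther back than shut.
Start: joints at [1.02, 0.286, 1.577, -0, 1.279, -0.15], TCP at [0.263, 0.622, 0.194] pointing down, gripper open.
Joint ranges: [-2.77, 2.77], [-0.9, 2.22], [0.21, 2.48], [-1.53, 4.67], [0.24, 2.81], [-2.84, 2.84]. Speed limits (rad/s): [2.79, 2.79, 3.14, 3.14, 3.14, 3.14].

INTERFACE

Orientations are given as a unit quaternion [x, y, z, w].
In Python, from plant import * gives the robot as it stands.
- The arm moves only by the shell command python3 -m jog 'ROWS' [FORCE]. ROWS is a JSON object of lists of equal length, an entry for each row: "travel": the shift along the world's x, y, z in mm, a list of three; "dr": the turn, a rotation vector about the world's x, y, z in degrees, a list of three; "jaw": the closure in counts, from 0 (fully open) to 255 (shut). In form: {"travel": [[x, y, z], ...], "dr": [[wx, wy, wz], ...], "jaw": [jaw, ...]}. A call has 1 to 5 rows; each row shifts and turns the commanded pose from where the row before left it; what a row does not reach is not made up. A row lasts 1/12 s, in which the tool goes at most 41.7 mm and 7.16 degrees, less where a joint would pass 70% of its speed; a pose out of reach is approached as far as the arm can. A call is refused whole if a number of a shift passes 41.7 or a number of a turn 7.16, either way. A call with a gripper value outside its range is refused whole. The fingers move at their own pace and stop on an object; FORCE is the grip in N (left out, the last holds). Time passes only in rows, so rows that do not move let the fingers close. It gives the time, the measured TCP pose, the force and the opening at its end, in the units of the state.
- get_state(): the state, without advancing time (a new reading comes with each control period).
- read_camera(name): name is "scene" or "top" or "wrist"; returns the picture (480x640x3 uint8, red, green, blue); there is no depth.
- camera_info(name): a dict with "K" (3x3 intrinsics, pixels), "k1" (the pictures are not rectified: a ray, as slopes to the right and down, at radius r is drawn at 1 + k1 r^2 times it, then the intrinsics apply), "R" (3x3) and "t" (3): a world point X has camera coordinates R X + t; the wrist camera has in their place "mount" (4x4, takes a point from camera to tool coordinates, whose origin is the TCP and whose axes are the flange's). Camera axes: x right, y down, z forward; pixel columns grow to the right and rows downward; lengths in m; the calibration is good to about 2 mm. A picture is of the moment at which its call begins: read the wrist's pose just before it. camera_info takes no time and is no camera call.
- sign_off(): hands the job in, once; it reports no verdict.
The state is a dict: "time": time; "qpos": joint angles; "dq": joint speeds; "joint_efforts": joint torques, N m; "eef_pos": TCP position; "tcp_rot": TCP orientation; "contact_force": force on the tool from outside, world axes, zero at the start; "wrist_torque": the same for the moment, N m; "opening": opening from 0.0 (shut) to 1.0 (fully open).
Only numpy, scipy, OpenCV 4.12 (cv2) and the standard library are available. Lean on these libraries where they do the work, as an engineer would, in place of code of your own. Each camera call takes 0.05 s, during which the arm holds its last target. There are 200 camera calls.

## Working session

There is one attempt and no reset: what is moved stays moved. The work goes in short steps, Python scripts to look and compute and a shell command to move; the robot and the scene stay as the last step left them, time stands still between calls to the robot, and variables do not carry over. Pictures are saved under pics/ and viewed, about 8 in all and at most 12, crops included, and the job is handed in when it is done.

```bash
ls; mkdir -p pics; python3 - <<'E'
from plant import *
import cv2
for n in("scene","top"):
    cv2.imwrite(f"pics/{n}0.png",read_camera(n)[:,:,::-1])
    print(n,camera_info(n))
print(camera_info("wrist")); print(get_state())
E
```

```text
pics
scene {'K': array([[574.07319113,   0.        , 315.22102476],
       [  0.        , 574.07319113, 237.98650203],
       [  0.        ,   0.        ,   1.        ]]), 'k1': 0.04650542468703823, 'R': array([[-0.38448067,  0.92313151,  0.00168255],
       [ 0.74759551,  0.31243882, -0.58607418],
       [-0.54154923, -0.22407632, -0.81025566]]), 't': array([ 0.20880591, -0.36591029,  1.63024452])}
top {'K': array([[556.25894417,   0.        , 315.45810563],
       [  0.        , 556.25894417, 235.92108033],
       [  0.        ,   0.        ,   1.        ]]), 'k1': -0.12784524940653075, 'R': array([[ 0.03879376, -0.9992346 , -0.00502651],
       [-0.97413368, -0.03669762, -0.22297277],
       [ 0.22261764,  0.01354644, -0.97481171]]), 't': array([-0.02113798,  0.52870557,  1.2687263 ])}
{'K': array([[372.56185228,   0.        , 323.34743346],
       [  0.        , 372.56185228, 245.62033588],
       [  0.        ,   0.        ,   1.        ]]), 'k1': -0.06602145564712052, 'mount': array([[-4.41766034e-04, -9.51892228e-01, -3.06432686e-01,
         7.78615943e-02],
       [ 9.999995
[... 242 characters left out ...]
time': 0.1, 'qpos': array([ 1.02000746e+00,  2.87105480e-01,  1.57804098e+00,  2.18982819e-05,
        1.27861291e+00, -1.50003536e-01]), 'dq': array([-7.08980663e-04, -4.10069888e-05, -3.75003212e-03, -1.70719932e-04,
        1.43996693e-03,  3.80117804e-04]), 'joint_efforts': array([-1.18857174e-04, -4.07295048e+01, -2.93700206e+01, -1.74396096e-04,
        3.40724931e-03,  5.51186233e-06]), 'eef_pos': array([0.26295522, 0.6209369 , 0.19296103]), 'tcp_rot': array([ 1.99057137e-01,  9.79987287e-01, -1.01393202e-03, -3.81729159e-04]), 'contact_force': array([-0.02827054, -0.03060406, -0.39026733]), 'wrist_torque': array([ 0.04007726,  0.00676224, -0.01168015]), 'opening': 1.0024558881035688}
```

View pics/top0.png

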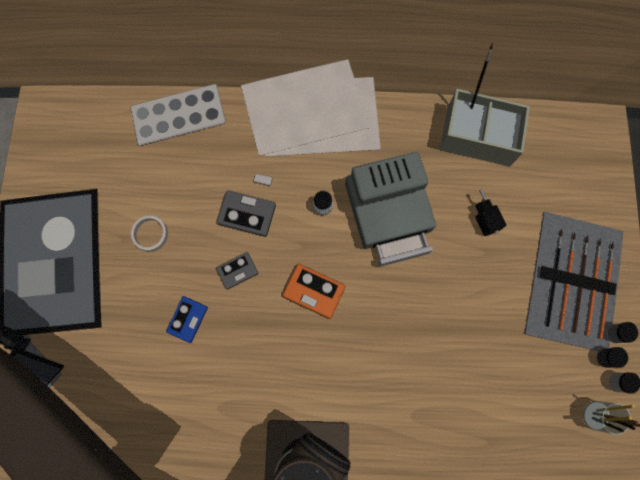

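View pics/scene0.png

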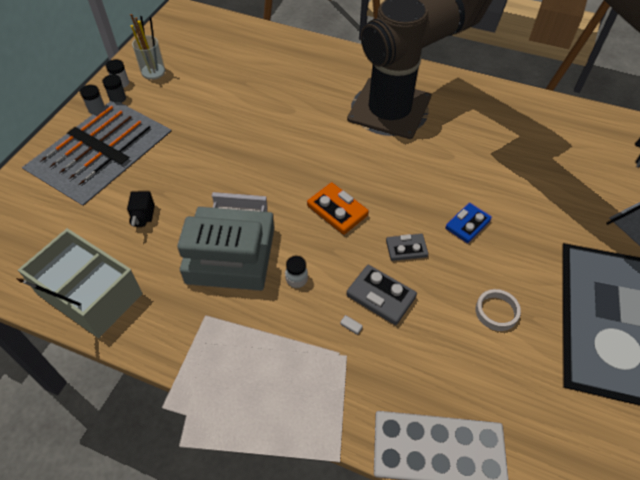

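The top view shows four pad-like things: large grey (247,213), small grey (237,270), orange (314,290) and blue (187,320). By the description I want the large grey one at (247,213). The press is at (390,200) with its tray front near (405,252), the jar at (322,203) and the eraser at (262,180).

```bash
cat > h.py <<'E'
from plant import *
import numpy as np, cv2
from scipy.spatial.transform import Rotation as Ro
def cam(n, st=None):
    c=camera_info(n)
    if n=="wrist":
        T=np.eye(4);T[:3,:3]=Ro.from_quat(st["tcp_rot"]).as_matrix();T[:3,3]=st["eef_pos"]
        M=np.linalg.inv(T@c["mount"]);return c["K"],c["k1"],M[:3,:3],M[:3,3]
    return c["K"],c["k1"],c["R"],c["t"]
def p2w(C,uv,z):
    K,k,R,t=C
    d=np.linalg.solve(K,[uv[0],uv[1],1.])[:2]; s=d.copy()
    for _ in range(20): s=d/(1+k*(s@s))
    r=R.T@np.r_[s,1]; o=-R.T@t
    return o+r*(z-o[2])/r[2]
def w2p(C,X):
    K,k,R,t=C
    c=R@np.asarray(X)+t; s=c[:2]/c[2]; s=s*(1+k*(s@s)); return (K@np.r_[s,1])[:2]
E
python3 - <<'E'
import cv2
a=cv2.imread("pics/top0.png")[150:275,210:440]
b=cv2.imread("pics/scene0.png")[185:330,170:420]
a=cv2.resize(a,None,fx=3,fy=3,interpolation=cv2.INTER_CUBIC)
cv2.imwrite("pics/c1.png",cv2.convertScaleAbs(a,alpha=1.5))
E
```

```text
(no output)
```

View pics/c1.png

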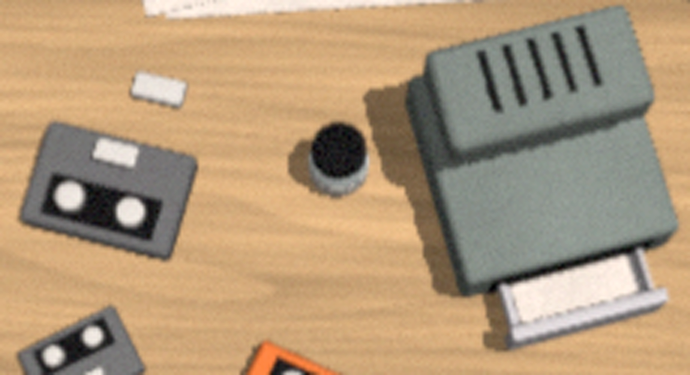

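The crop confirms the choice: keys at crop (70,196) and (130,211), stop key (116,152), and the tray panel edge from (512,345) to (667,297).

```bash
python3 - <<'E'
from h import *
C=cam("top")
f=lambda x,y,z:p2w(C,(210+(x+.5)/3-.5,150+(y+.5)/3-.5),z)
kl,kr,s=f(70,196,.039),f(130,211,.039),f(116,152,.036)
print("keys",kl,kr,s,np.linalg.norm(kl-kr)); d=kl-kr; yaw=np.arctan2(-d[0],d[1]);print("yaw",yaw)
m=(kl+kr)/2; x=np.array([np.cos(yaw),np.sin(yaw)]);print("stop rel",(s-m)[:2]@x,"exp .046")
for n,p in dict(padTL=(52,123),padTR=(196,157),padBL=(22,218),padBR=(168,258)).items(): print(n,f(*p,.026))
a,b=f(510,345,.058),f(668,297,.058);print("tray",a,b,np.linalg.norm(a-b),np.arctan2(-(a-b)[0],(a-b)[1]))
a,b=f(460,290,.068),f(678,237,.068);print("front",a,b,np.linalg.norm(a-b),np.arctan2(-(a-b)[0],(a-b)[1]))
print("jar",f(338,151,.065),"eraser",f(158,89,.013))
print("cam",-C[2].T@C[3])
# refine keys by threshold
im=cv2.imread("pics/top0.png");g=cv2.cvtColor(im,cv2.COLOR_BGR2GRAY)
S=cv2.imread("pics/scene0.png");Sg=cv2.cvtColor(S,cv2.COLOR_BGR2GRAY)
def blobs(g,x0,x1,y0,y1,C):
    sub=g[y0:y1,x0:x1]; t,bw=cv2.threshold(sub,0,255,cv2.THRESH_OTSU)
    n,l,st,c=cv2.connectedComponentsWithStats(bw)
    for i in range(1,n):
        if 10<st[i,4]<400: u=c[i]+[x0,y0];print(u,st[i,4],p2w(C,u,.039)[:2])
blobs(g,222,266,193,230,C)
blobs(Sg,360,408,272,312,cam("scene"))
E
```

```text
keys [0.5788959  0.20383831 0.039     ] [0.56803308 0.15370243 0.039     ] [0.61856964 0.16896319 0.036     ] 0.05129919821823475
yaw -0.2133694682503889
stop rel 0.04615901627803974 exp .046
padTL [0.64484913 0.22587487 0.026     ]
padTR [0.6195504  0.10352919 0.026     ]
padBL [0.56212238 0.24454373 0.026     ]
padBR [0.53284998 0.1216833  0.026     ]
tray [ 0.46549038 -0.1554427   0.058     ] [ 0.50879467 -0.2812103   0.058     ] 0.13301410136755976 0.33160565690888105
front [ 0.50622002 -0.11430765  0.068     ] [ 0.5558255  -0.28762809  0.068     ] 0.18027944244128796 0.2787549051453305
jar [ 0.61745171 -0.01412599  0.065     ] eraser [0.68207662 0.14034289 0.013     ]
cam [ 0.23340906 -0.01890629  1.35454996]
[256.76404494 194.78651685] 89 [0.63271439 0.14856837]
[248.34259259 200.37962963] 108 [0.61757518 0.16850473]
[232.88405797 214.92753623] 69 [0.57906948 0.20413833]
[253. 220.] 69 [0.56803308 0.15370243]
[225.88461538 228.15384615] 26 [0.54505917 0.21891033]
[376.03448276 276.26436782] 87 [0.56756925 0.1542351 ]
[398.7715736  276.52284264] 197 [0.54901692 0.20025441]
[396.77906977 288.22093023] 86 [0.57904547 0.20534862]
[374.72142857 297.67142857] 140 [0.61953302 0.16919546]
[362.44444444 309.44444444] 27 [0.65638325 0.15469678]
```

Keys from both cameras agree: left (0.579,0.2045), right (0.568,0.154), with 51 mm between them. The stop key is 46 mm off, so pad yaw is about -0.215. Tray front centre is about (0.487,-0.218) and press yaw about 0.29. I'll move to in front of the tray with the fingers shut.

```bash

python3 -m jog '{"travel":[[26,-28,0],[26,-28,0],[26,-28,0],[26,-28,0],[26,-28,0]],"dr":[[0,0,5],[0,0,5],[0,0,5],[0,0,5],[0,0,5]],"jaw":[255,255,255,255,255]}' 40 | tail -c 400
python3 -m jog '{"travel":[[26,-28,0],[26,-28,0],[25,-28,0],[0,-37,0],[0,-37,0]],"dr":[[0,0,5],[0,0,5],[0,0,5],[0,0,0],[0,0,0]],"jaw":[255,255,255,255,255]}' | tail -c 400
python3 -m jog '{"travel":[[-2,-38,0],[-2,-38,0],[-2,-38,0],[-2,-38,0],[-2,-38,0]],"dr":[[0,0,0],[0,0,0],[0,0,0],[0,0,0],[0,0,0]],"jaw":[255,255,255,255,255]}' | tail -c 400
python3 -m jog '{"travel":[[-2,-38,0],[-2,-38,0],[-2,-38,0],[-2,-38,0],[-2,-38,0]],"dr":[[0,0,0],[0,0,0],[0,0,0],[0,0,0],[0,0,0]],"jaw":[255,255,255,255,255]}' | tail -c 400
python3 -m jog '{"travel":[[-2,-38,0],[-2,-38,0],[-2,-38,0],[-2,-38,0],[0,-20,0]],"dr":[[0,0,0],[0,0,0],[0,0,0],[0,0,0],[0,0,0]],"jaw":[255,255,255,255,255]}' | tail -c 400
python3 - <<'E'
from h import *
s=get_state();im=read_camera("wrist");cv2.imwrite("pics/w1.png",im[:,:,::-1])
print(s["time"],s["qpos"],s["eef_pos"],s["tcp_rot"],s["contact_force"],s["opening"])
C=cam("wrist",s)
print([w2p(C,x) for x in [(.487,-.218,.058),(.4655,-.1554,.058),(.5088,-.2812,.058)]])
E
```

```text
time: 0.52
eef_pos: [0.3938, 0.4799, 0.1936]
tcp_rot: [-0.02, 1.0, -0.0, -0.0]
contact_force: [0.6, -0.2, -0.5]
opening: 0.299
time: 0.93
eef_pos: [0.471, 0.3216, 0.1933]
tcp_rot: [-0.148, 0.989, -0.0, -0.001]
contact_force: [0.7, -0.5, 0.3]
opening: -0.003
time: 1.35
eef_pos: [0.4595, 0.1318, 0.1938]
tcp_rot: [-0.148, 0.989, -0.0, -0.0]
contact_force: [0.1, -0.8, 0.7]
opening: -0.002
time: 1.77
eef_pos: [0.4495, -0.0581, 0.194]
tcp_rot: [-0.148, 0.989, 0.0, -0.0]
contact_force: [1.0, -0.4, 0.2]
opening: 0.001
time: 2.18
eef_pos: [0.4414, -0.232, 0.1939]
tcp_rot: [-0.147, 0.989, -0.0, -0.0]
contact_force: [0.0, -0.1, 0.3]
opening: -0.003
2.1833 [-6.87005938e-01 -1.09426023e-01  2.00151251e+00 -1.14629721e-03
  1.24930935e+00 -2.55194190e+00] [ 0.44138333 -0.23197086  0.19391437] [-1.46719285e-01  9.89178015e-01 -4.38249265e-04 -3.36663850e-04] [ 0.01349322 -0.06114875  0.34946061] -0.0026803611278072557
[array([324.42571903, 271.28421172]), array([397.12384485, 268.75049518]), array([251.34625275, 273.79050606])]
```

View pics/w1.png

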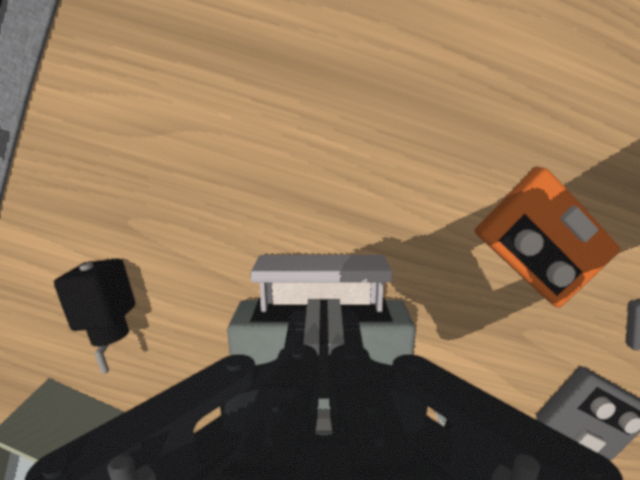

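The wrist view shows the panel square to the tool, its front edge at rows 257-280 and columns 252-391. The prediction was 251-397, so it fits. I'll descend and push.

```bash

python3 -m jog '{"travel":[[0,0,-38],[0,0,-38],[0,0,-38],[0,0,-38],[0,0,-16]],"dr":[[0,0,0],[0,0,0],[0,0,0],[0,0,0],[0,0,0]],"jaw":[255,255,255,255,255]}' 
python3 -m jog '{"travel":[[0,0,0],[7.7,2.3,0],[7.7,2.3,0],[7.7,2.3,0],[5.7,1.7,0]],"dr":[[0,0,0],[0,0,0],[0,0,0],[0,0,0],[0,0,0]],"jaw":[255,255,255,255,255]}'
python3 -m jog '{"travel":[[3.8,1.1,0],[3.8,1.1,0],[3.8,1.1,0],[3.8,1.1,0],[3.8,1.1,0]],"dr":[[0,0,0],[0,0,0],[0,0,0],[0,0,0],[0,0,0]],"jaw":[255,255,255,255,255]}'
```

```text
time: 2.65
eef_pos: [0.4387, -0.2253, 0.0206]
tcp_rot: [-0.148, 0.989, 0.004, -0.003]
contact_force: [-0.8, 0.7, -1.3]
opening: -0.0
time: 3.07
eef_pos: [0.4739, -0.2206, 0.0286]
tcp_rot: [-0.148, 0.989, -0.002, 0.002]
contact_force: [-0.1, -0.3, -0.7]
opening: 0.0
time: 3.48
eef_pos: [0.4904, -0.2143, 0.0262]
tcp_rot: [-0.148, 0.989, 0.0, -0.0]
contact_force: [-1.4, -0.7, -0.8]
opening: 0.001
```

```bash

python3 -m jog '{"travel":[[3.8,1.1,0],[3.8,1.1,0],[3.8,1.1,0],[3.8,1.1,0],[3.8,1.1,0]],"dr":[[0,0,0],[0,0,0],[0,0,0],[0,0,0],[0,0,0]],"jaw":[255,255,255,255,255]}'
python3 -m jog '{"travel":[[1.9,0.6,0],[1.9,0.6,0],[1.9,0.6,0],[1.9,0.6,0],[0,0,0]],"dr":[[0,0,0],[0,0,0],[0,0,0],[0,0,0],[0,0,0]],"jaw":[255,255,255,255,255]}'
```

```text
time: 3.9
eef_pos: [0.5094, -0.2088, 0.0261]
tcp_rot: [-0.148, 0.989, 0.0, -0.0]
contact_force: [0.5, 0.3, 0.2]
opening: 0.001
time: 4.32
eef_pos: [0.517, -0.2065, 0.0263]
tcp_rot: [-0.148, 0.989, -0.0, 0.0]
contact_force: [-0.3, 0.2, -0.5]
opening: 0.001
```

```bash

for i in 1 2 3; do python3 -m jog '{"travel":[[1.0,0.3,0],[1.0,0.3,0],[1.0,0.3,0]],"dr":[[0,0,0],[0,0,0],[0,0,0]],"jaw":[255,255,255]}' | grep -E 'eef|force'; done
python3 - <<'E'
from h import *
s=get_state();im=read_camera("wrist")[:,:,::-1]
b=read_camera("top")[140:290,330:460,::-1]
b=cv2.resize(b,None,fx=3.2,fy=3.2,interpolation=cv2.INTER_CUBIC)
im=cv2.resize(im[150:470,160:480],(480,480))
b=cv2.resize(b,(416,480))
cv2.imwrite("pics/m1.png",np.hstack([im,b])[:,:800])
print(s["time"],s["contact_force"],s["eef_pos"])
E
```

```text
eef_pos: [0.5197, -0.2056, 0.0262]
contact_force: [0.8, -0.2, -0.7]
eef_pos: [0.5228, -0.2047, 0.0262]
contact_force: [0.2, 0.5, -0.3]
eef_pos: [0.5244, -0.2041, 0.0262]
contact_force: [-8.0, -3.0, 3.8]
5.0667 [-8.03060756 -2.96442959  3.80086869] [ 0.52436595 -0.20414747  0.02616402]
```

View pics/m1.png

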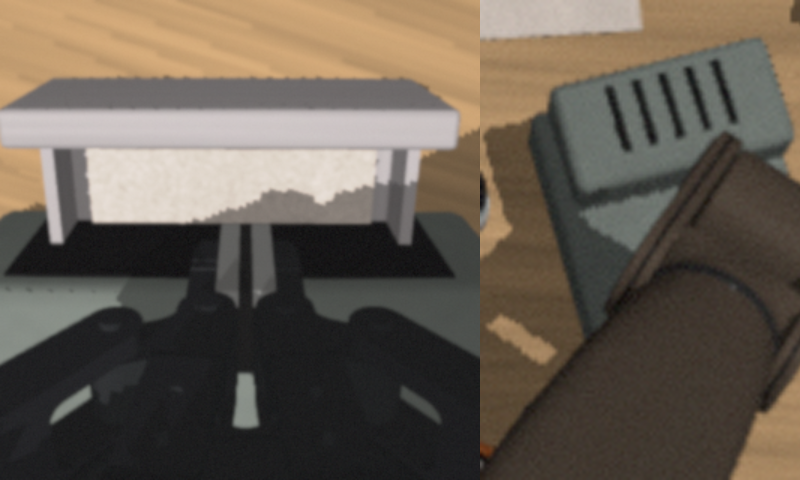

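The wrist half of this picture surprises me. The panel (crop rows 80-148) hasn't moved, and it lies on the robot side of the fingers, which touch something at the press. I'll check from the scene camera.

```bash
python3 - <<'E'
from h import *
s=get_state();im=read_camera("scene")[:,:,::-1].copy();C=cam("scene")
cv2.imwrite("pics/s2raw.png",im)
x0,y0=160,110
a=cv2.resize(im[y0:y0+190,x0:x0+200],None,fx=3,fy=3,interpolation=cv2.INTER_CUBIC)
a=cv2.convertScaleAbs(a,alpha=1.6)
R=Ro.from_quat(s["tcp_rot"]).as_matrix()
for off,col in [((0,0,0),(0,0,255)),((0,0,-.043),(0,255,0)),((0,0,-.073),(255,0,0))]:
    u=w2p(C,s["eef_pos"]+R@np.array(off)); cv2.circle(a,tuple(int(v) for v in (u-[x0,y0])*3),3,col,-1); print(off,u)
cv2.imwrite("pics/s2.png",a)
E
```

```text
(0, 0, 0) [239.25782642 215.73506021]
(0, 0, -0.043) [237.27037648 204.36743103]
(0, 0, -0.073) [235.81887205 196.07497391]
```

View pics/s2.png

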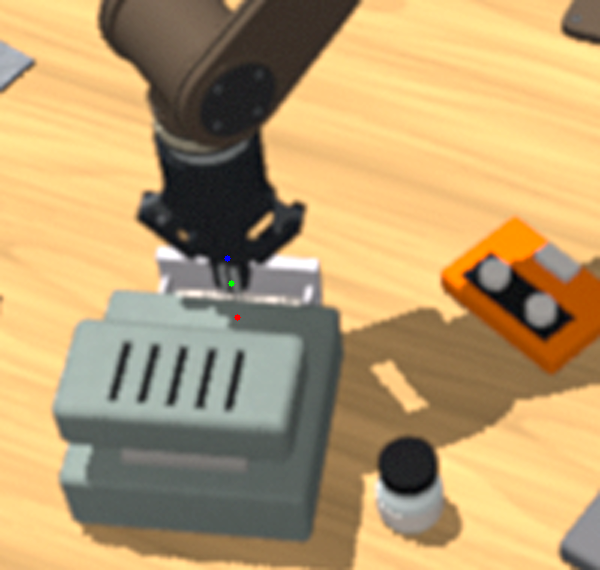

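The picture is ambiguous: the visible fingertips end around the (0,0,-0.04) marker, well above the TCP marker. The tips may really sit about 35 mm behind the reported TCP, so they would have passed over the panel. I'll lift, back off and check the tip in free space.

```bash

python3 -m jog '{"travel":[[-2,-0.6,20],[0,0,35],[-20,-6,25],[-34,-10,0],[-34,-10,0]],"dr":[[0,0,0],[0,0,0],[0,0,0],[0,0,0],[0,0,0]],"jaw":[255,255,255,255,255]}'
python3 -m jog '{"travel":[[0,0,0],[0,0,0]],"dr":[[0,0,0],[0,0,0]],"jaw":[255,255]}'
python3 - <<'E'
from h import *
s=get_state();im=read_camera("scene")[:,:,::-1].copy();C=cam("scene")
w=read_camera("wrist")[:,:,::-1]
x0,y0=180,70
R=Ro.from_quat(s["tcp_rot"]).as_matrix()
a=cv2.resize(im[y0:y0+160,x0:x0+133],None,fx=3,fy=3,interpolation=cv2.INTER_CUBIC)
a=cv2.convertScaleAbs(a,alpha=1.6)
for z,col in [(0,(0,0,255)),(-.02,(0,255,0)),(-.04,(255,0,0))]:
    u=w2p(C,s["eef_pos"]+R@np.array([0,0,z])); cv2.circle(a,tuple(int(v) for v in (u-[x0,y0]+.5)*3),2,col,-1)
    print(z,(u-[x0,y0]+.5)*3)
b=cv2.resize(w[200:440,220:420],None,fx=2,fy=2); b=cv2.convertScaleAbs(b,alpha=1.6)
cv2.imwrite("pics/s3.png",np.hstack([a,b])); print(s["eef_pos"],s["qpos"],s["tcp_rot"],s["contact_force"])
E
```

```text
time: 5.63
eef_pos: [0.437, -0.2316, 0.109]
tcp_rot: [-0.149, 0.989, -0.002, 0.002]
contact_force: [-0.6, -0.6, -0.8]
opening: -0.001
time: 5.8
eef_pos: [0.4348, -0.2306, 0.1062]
tcp_rot: [-0.147, 0.989, -0.0, 0.0]
contact_force: [0.0, 0.6, -0.7]
opening: 0.003
0 [190.30777007 283.37621046]
-0.02 [187.71281374 265.60875806]
-0.04 [185.05148038 247.39988906]
[ 0.43480454 -0.23056752  0.1062427 ] [-6.94384993e-01 -2.76738375e-02  2.09428979e+00  6.27597835e-04
  1.07439369e+00 -2.56040199e+00] [-1.46927116e-01  9.89147240e-01 -3.36668492e-05  3.99999128e-04] [ 0.01757209  0.57245022 -0.69304047]
```

View pics/s3.png

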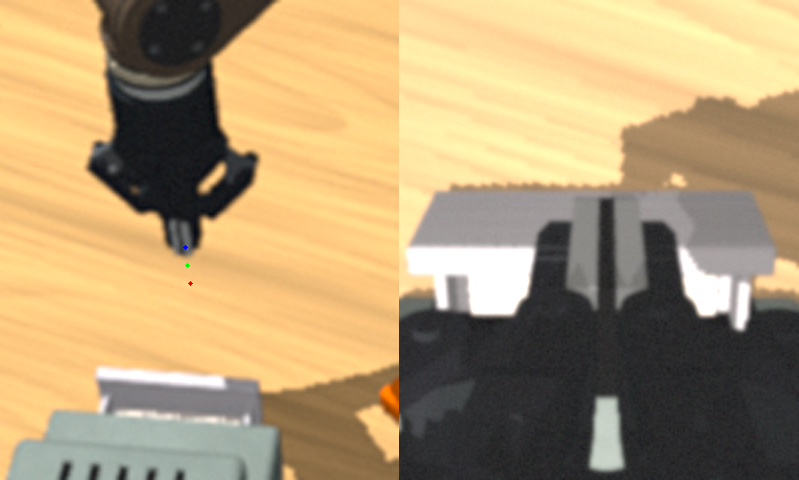

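The free-space view settles it: the tip ends at crop (183,255), about 31 mm behind the reported TCP at (190,283). The wrist view agrees. My first push therefore had its tips at about z = 58 mm and skimmed over the panel without moving it. From here I use tip z = TCP z + 0.031. Repeating the push with the tip at 40 mm, so TCP z ≈ 0.009.

```bash

python3 -m jog '{"travel":[[0,0,-36],[0,0,-36],[0,0,-15],[0,0,-10],[0,0,0]],"dr":[[0,0,0],[0,0,0],[0,0,0],[0,0,0],[0,0,0]],"jaw":[255,255,255,255,255]}' 
python3 -m jog '{"travel":[[7.7,2.3,0],[7.7,2.3,0],[7.7,2.3,0],[7.7,2.3,0],[3.8,1.2,0]],"dr":[[0,0,0],[0,0,0],[0,0,0],[0,0,0],[0,0,0]],"jaw":[255,255,255,255,255]}'
for i in 1 2; do python3 -m jog '{"travel":[[3.8,1.1,0],[3.8,1.1,0],[3.8,1.1,0]],"dr":[[0,0,0],[0,0,0],[0,0,0]],"jaw":[255,255,255]}'|grep -E 'eef|force';done
```

```text
time: 6.32
eef_pos: [0.4351, -0.229, 0.0068]
tcp_rot: [-0.149, 0.989, 0.002, -0.001]
contact_force: [0.4, 0.3, 0.4]
opening: -0.001
time: 6.73
eef_pos: [0.4726, -0.2203, 0.0106]
tcp_rot: [-0.149, 0.989, -0.001, 0.001]
contact_force: [-0.1, 1.1, -0.1]
opening: 0.002
eef_pos: [0.4817, -0.2168, 0.0094]
contact_force: [-3.0, -1.1, 1.4]
eef_pos: [0.4931, -0.2133, 0.0092]
contact_force: [-1.9, -0.7, 2.1]
```

```bash

for i in 1 2; do python3 -m jog '{"travel":[[2.9,0.85,0],[2.9,0.85,0],[2.9,0.85,0]],"dr":[[0,0,0],[0,0,0],[0,0,0]],"jaw":[255,255,255]}'|grep -E 'eef|force';done
for i in 1 2 3; do python3 -m jog '{"travel":[[1.4,0.4,0],[1.4,0.4,0]],"dr":[[0,0,0],[0,0,0]],"jaw":[255,255]}'|grep -E 'eef|force';done
```

```text
eef_pos: [0.5019, -0.2106, 0.0091]
contact_force: [-2.8, -0.4, 2.2]
eef_pos: [0.5106, -0.208, 0.0091]
contact_force: [-2.1, 0.4, 1.6]
eef_pos: [0.5107, -0.2079, 0.0091]
contact_force: [-14.8, -5.1, 8.7]
eef_pos: [0.5104, -0.2079, 0.0091]
contact_force: [-22.9, -7.6, 13.9]
eef_pos: [0.5102, -0.2079, 0.0091]
contact_force: [-32.2, -10.0, 19.8]
```

The hard stop is firm, with about 33 N and no motion at TCP (0.510,-0.208). I'll back off, lift and go above the pad with the jaws part open.

```bash

python3 -m jog '{"travel":[[-14,-4,0],[-34,-10,0],[0,0,38],[0,0,38],[0,0,38]],"dr":[[0,0,0],[0,0,0],[0,0,0],[0,0,0],[0,0,0]],"jaw":[255,255,255,255,255]}' |tail -5
python3 -m jog '{"travel":[[9,36,27],[9,36,0],[9,36,0],[9,36,0],[9,36,0]],"dr":[[0,0,-5],[0,0,-5],[0,0,-5],[0,0,-5],[0,0,-5]],"jaw":[140,140,140,140,140]}'|tail -5
python3 -m jog '{"travel":[[9,36,0],[9,36,0],[9,36,0],[9,36,0],[9,36,0]],"dr":[[0,0,-4.4],[0,0,0],[0,0,0],[0,0,0],[0,0,0]],"jaw":[140,140,140,140,140]}'|tail -5
python3 -m jog '{"travel":[[9,36,0],[0,0,0],[0,0,0]],"dr":[[0,0,0],[0,0,0],[0,0,0]],"jaw":[140,140,140]}'|tail -5
python3 - <<'E'
from h import *
s=get_state();w=read_camera("wrist")[:,:,::-1]
C=cam("wrist",s)
for p in [(.579,.2045,.039),(.568,.154,.039)]: print(w2p(C,p))
im=read_camera("top")[:,:,::-1]; cv2.imwrite("pics/top3.png",im)
a=cv2.resize(w,(480,360)); b=cv2.resize(im[140:260,330:440],(320,360),interpolation=cv2.INTER_CUBIC)
cv2.imwrite("pics/w4raw.png",w);cv2.imwrite("pics/m4.png",np.hstack([a,b])); print(s["time"],s["eef_pos"],s["tcp_rot"],s["opening"],s["qpos"])
E
```

```text
time: 8.65
eef_pos: [0.4702, -0.2194, 0.1235]
tcp_rot: [-0.147, 0.989, 0.001, 0.0]
contact_force: [1.6, -1.4, 0.6]
opening: 0.001
time: 9.07
eef_pos: [0.5163, -0.0414, 0.1485]
tcp_rot: [0.072, 0.997, 0.0, 0.002]
contact_force: [1.1, -0.2, 0.5]
opening: 0.454
time: 9.48
eef_pos: [0.561, 0.1393, 0.148]
tcp_rot: [0.108, 0.994, 0.001, 0.001]
contact_force: [0.1, -0.2, 0.1]
opening: 0.453
time: 9.73
eef_pos: [0.5695, 0.175, 0.1476]
tcp_rot: [0.106, 0.994, 0.0, 0.001]
contact_force: [-0.7, -0.5, -0.1]
opening: 0.451
[362.19447813 231.53886723]
[297.82962228 231.45611462]
9.7333 [0.56953206 0.17503267 0.14759267] [1.05985485e-01 9.94367462e-01 3.70469036e-04 5.38622344e-04] 0.45062863582469004 [ 1.27769517e-01  1.55302132e-01  1.81946515e+00  5.12519516e-04
  1.16560575e+00 -1.23085868e+00]
```

View pics/m4.png

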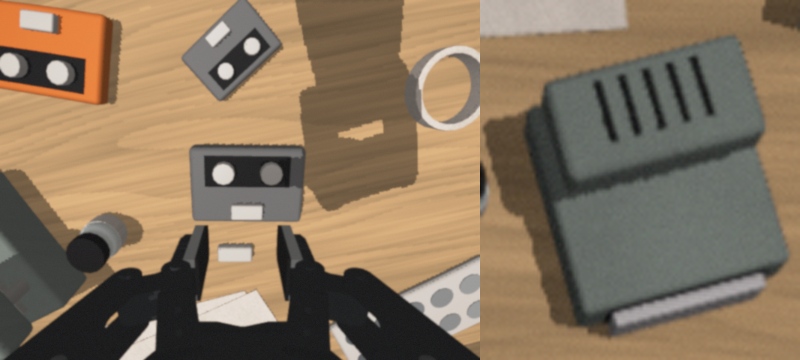

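The tray panel now sits flush at the press front (right half of the picture). The wrist view shows the keys at full-frame (297,232) and (362,232), exactly where predicted. Next I'll centre, open slightly to about a 41 mm gap and descend near the keys for a close look.

```bash

python3 -m jog '{"travel":[[4,4,-36],[0,0,-36],[0,0,-36],[0,0,-15],[0,0,0]],"dr":[[0,0,0],[0,0,0],[0,0,0],[0,0,0],[0,0,0]],"jaw":[133,133,133,133,133]}'
python3 -m jog '{"travel":[[0,0,0]],"dr":[[0,0,0]],"jaw":[133]}'
python3 - <<'E'
from h import *
s=get_state();w=read_camera("wrist")[:,:,::-1];C=cam("wrist",s)
for p in [(.579,.2045,.039),(.568,.154,.039)]: print(w2p(C,p))
a=cv2.resize(w[150:350,190:456],None,fx=3,fy=3,interpolation=cv2.INTER_CUBIC)[:, :798]
cv2.imwrite("pics/w5.png",cv2.convertScaleAbs(a,alpha=1.5)); print(s["eef_pos"],s["tcp_rot"])
E
```

```text
time: 10.25
eef_pos: [0.5689, 0.1746, 0.0194]
tcp_rot: [0.109, 0.994, -0.001, -0.005]
contact_force: [-1.0, -0.4, -0.7]
opening: 0.476
time: 10.33
eef_pos: [0.5726, 0.1754, 0.0241]
tcp_rot: [0.109, 0.994, -0.0, -0.001]
contact_force: [0.1, 0.4, 0.5]
opening: 0.479
[385.76341985 294.43526085]
[279.36092843 294.85435123]
[0.57260278 0.17543286 0.02407196] [ 1.08706187e-01  9.94073541e-01 -1.90911607e-04 -8.50648309e-04]
```

View pics/w5.png

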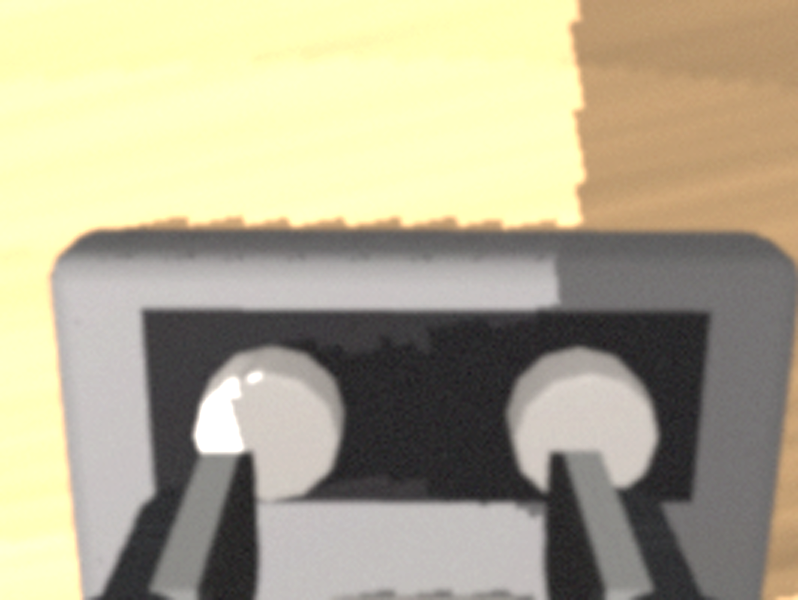

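The keys are at crop (270,435) and (585,438), and the tips at about (227,452) and (577,452). Tip spacing works out at 51 mm, and I need about 4 mm more +y. I'll correct that and then go down in small steps.

```bash

python3 -m jog '{"travel":[[0.5,3.5,0],[0,0,0],[0,0,0]],"dr":[[0,0,0],[0,0,0],[0,0,0]],"jaw":[133,133,133]}'
python3 -m jog '{"travel":[[0,0,-4],[0,0,-4],[0,0,0]],"dr":[[0,0,0],[0,0,0],[0,0,0]],"jaw":[133,133,133]}'|grep -E "eef|force"
```

```text
time: 10.63
eef_pos: [0.5751, 0.1806, 0.0269]
tcp_rot: [0.108, 0.994, 0.0, 0.002]
contact_force: [0.2, 0.0, 0.8]
opening: 0.483
eef_pos: [0.5728, 0.1802, 0.0158]
contact_force: [-0.4, 0.7, -0.2]
```

```bash

for i in 1 2 3 4; do python3 -m jog '{"travel":[[0,-0.2,-2],[0,0,-1]],"dr":[[0,0,0],[0,0,0]],"jaw":[133,133]}'|grep -E "eef|force";done
```

```text
eef_pos: [0.5733, 0.1801, 0.0133]
contact_force: [-1.0, 0.3, 0.4]
eef_pos: [0.5735, 0.1799, 0.0104]
contact_force: [0.0, -0.6, 0.1]
eef_pos: [0.5735, 0.1796, 0.0074]
contact_force: [-0.1, -0.2, -0.2]
eef_pos: [0.5735, 0.1794, 0.0044]
contact_force: [-0.3, -0.6, -0.5]
```

```bash

for i in 1 2 3 4 5; do python3 -m jog '{"travel":[[0,0,-1],[0,0,-1]],"dr":[[0,0,0],[0,0,0]],"jaw":[133,133]}'|grep -E "eef|force";done
```

```text
eef_pos: [0.5736, 0.1795, 0.0026]
contact_force: [0.2, -0.9, -0.8]
eef_pos: [0.5737, 0.1795, 0.0007]
contact_force: [0.1, 0.3, -0.1]
eef_pos: [0.5736, 0.1795, -0.0009]
contact_force: [-0.8, -0.6, 3.1]
eef_pos: [0.5736, 0.1795, -0.0028]
contact_force: [-1.8, -0.8, 5.5]
eef_pos: [0.5736, 0.1795, -0.0047]
contact_force: [-3.0, -0.7, 6.8]
```

Contact began at TCP z ≈ 0, where the tip is at key height, and the spring is loading. I'll press to the bottom and hold 3 s or more.

```bash

for i in 1 2 3; do python3 -m jog '{"travel":[[0,0,-1],[0,0,-1]],"dr":[[0,0,0],[0,0,0]],"jaw":[133,133]}'|grep -E "eef|force|time";done
```

```text
time: 12.55
eef_pos: [0.5736, 0.1795, -0.0058]
contact_force: [-6.3, -0.5, 15.7]
time: 12.72
eef_pos: [0.5737, 0.1795, -0.0059]
contact_force: [-11.1, -1.8, 24.6]
time: 12.88
eef_pos: [0.5737, 0.1796, -0.006]
contact_force: [-15.6, -3.3, 33.1]
```

```bash

python3 -m jog '{"travel":[[0,0,1],[0,0,1]],"dr":[[0,0,0],[0,0,0]],"jaw":[133,133]}'|grep -E "eef|force|time"
python3 - <<'E'
from h import *
s=get_state();w=read_camera("wrist")[:,:,::-1];C=cam("wrist",s)
a=cv2.resize(w[150:350,190:456],None,fx=3,fy=3,interpolation=cv2.INTER_CUBIC)[:, :798]
cv2.imwrite("pics/w6.png",cv2.convertScaleAbs(a,alpha=1.5)); print(s["time"],s["eef_pos"],s["tcp_rot"],s["contact_force"],s["wrist_torque"])
E
for i in 1 2 3 4 5 6 7 8 ; do python3 -m jog '{"travel":[[0,0,0],[0,0,0],[0,0,0],[0,0,0],[0,0,0]],"dr":[[0,0,0],[0,0,0],[0,0,0],[0,0,0],[0,0,0]],"jaw":[133,133,133,133,133]}'|grep -E "force|time";done
```

```text
time: 13.05
eef_pos: [0.5737, 0.1795, -0.0058]
contact_force: [-6.7, -2.3, 14.3]
13.05 [ 0.57371863  0.17952683 -0.00576067] [ 1.07302520e-01  9.94226137e-01 -3.91011862e-04 -6.36435457e-04] [-6.67622367 -2.29411909 14.2628349 ] [-0.31045007  1.33703482  0.03581004]
time: 13.52
contact_force: [-9.5, -2.3, 18.4]
time: 13.93
contact_force: [-9.1, -1.4, 19.1]
time: 14.35
contact_force: [-8.6, -1.8, 18.8]
time: 14.77
contact_force: [-9.5, -1.5, 19.3]
time: 15.18
contact_force: [-9.0, -1.0, 18.9]
time: 15.6
contact_force: [-9.5, -1.8, 19.5]
time: 16.02
contact_force: [-8.5, -2.5, 19.3]
time: 16.43
contact_force: [-9.5, -2.8, 19.4]
```

View pics/w6.png

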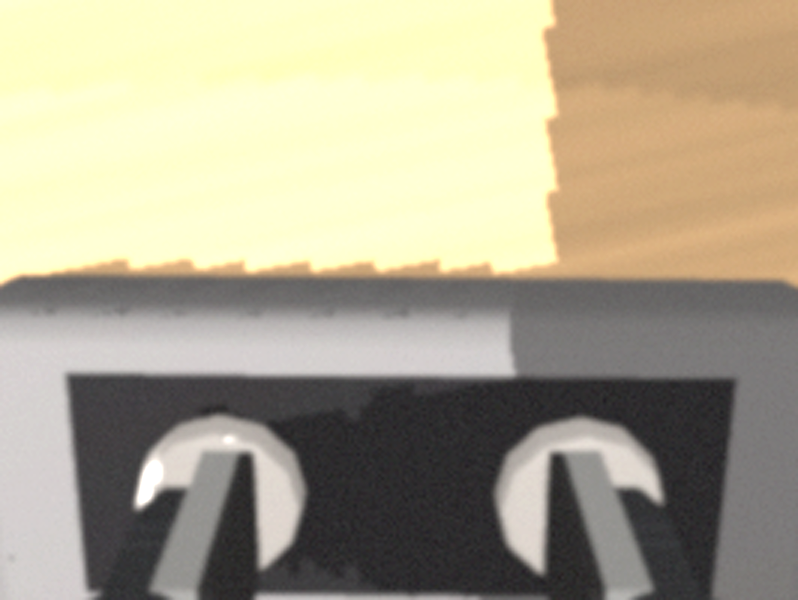

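Both tips sit on the key tops, at crop (225,455) and (580,455), and both keys are sunk equally. The load stayed at about 19 N from 13.1 to 16.4 s, against the 8 N needed. Letting go straight up.

```bash

python3 -m jog '{"travel":[[0,0,5],[0,0,8],[0,0,15],[0,0,30],[0,0,38]],"dr":[[0,0,0],[0,0,0],[0,0,0],[0,0,0],[0,0,0]],"jaw":[133,133,133,133,133]}'|grep -E "eef|force|time"
python3 -m jog '{"travel":[[-25,0,30],[-25,0,20],[-20,30,0],[0,38,0],[0,38,0]],"dr":[[0,0,0],[0,0,0],[0,0,0],[0,0,0],[0,0,0]],"jaw":[133,133,133,133,133]}'|grep -E "eef|force|time"
python3 -m jog '{"travel":[[0,38,0],[0,38,0],[0,38,0],[0,0,0],[0,0,0]],"dr":[[0,0,0],[0,0,0],[0,0,0],[0,0,0],[0,0,0]],"jaw":[133,133,133,133,133]}'|grep -E "eef|force|time"
python3 - <<'E'
from h import *
im=read_camera("top")[:,:,::-1];cv2.imwrite("pics/top5.png",im); o=cv2.imread("pics/top0.png")
S=slice(140,260),slice(205,445)
a,b=[cv2.resize(i[S],None,fx=3,fy=2.5,interpolation=cv2.INTER_CUBIC) for i in(o,im)]
cv2.imwrite("pics/m7.png",cv2.convertScaleAbs(np.vstack([a,b]),alpha=1.4))
C=cam("top")
for i in (o,im):
    g=cv2.cvtColor(i,cv2.COLOR_BGR2GRAY)[193:230,222:266]
    t,bw=cv2.threshold(g,0,255,cv2.THRESH_OTSU);n,l,st,c=cv2.connectedComponentsWithStats(bw)
    print([(p2w(C,c[k]+[222,193],.039)[:2]*1000).round(1).tolist() for k in range(1,n) if 50<st[k,4]<200])
s=get_state();print(s["time"],s["contact_force"],abs(s["dq"]).max())
E
```

```text
time: 16.85
eef_pos: [0.5709, 0.1791, 0.0839]
contact_force: [0.0, 0.6, 0.1]
time: 17.27
eef_pos: [0.503, 0.2862, 0.1373]
contact_force: [0.4, -0.3, 0.2]
time: 17.68
eef_pos: [0.5029, 0.4012, 0.1358]
contact_force: [0.1, 0.3, 0.2]
[[632.7, 148.6], [617.6, 168.5], [579.1, 204.1], [568.0, 153.7]]
[[632.8, 148.7], [617.6, 168.5], [579.3, 204.7], [568.0, 153.7]]
17.7333 [-0.6249998  -0.50510931  0.0150194 ] 0.03179693602951712
```

View pics/m7.png

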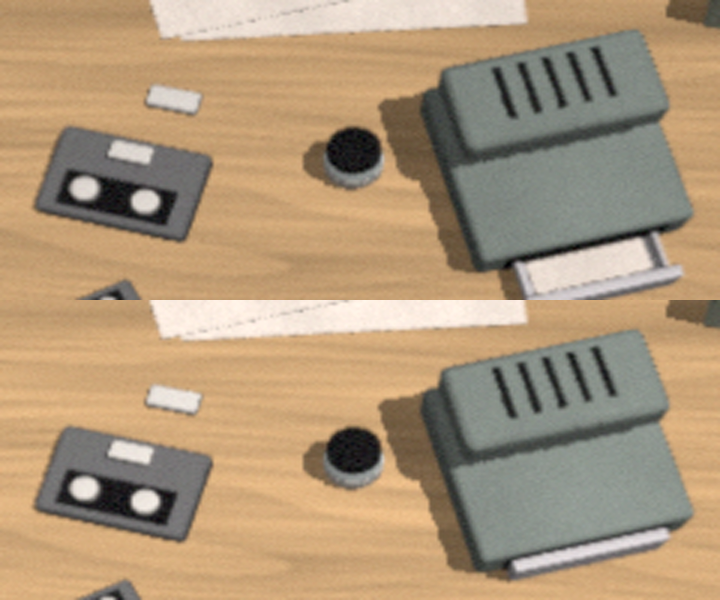

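The before-and-after picture shows the tray home and the pad, jar and eraser unmoved. Handing in.

```bash
python3 -c "
from plant import *
print(sign_off())"
```

```text
the job is handed in; nothing more can be done
None
```

I pushed the tray fully home, then held the large grey pad's two start keys down together for over 3 s, let go and handed the job in at about 17.7 s.

- **Tray:** it came up against its hard stop at about 33 N without moving further. The last top view shows its front panel flush with the press.
- **Keys:** both bottomed after about 6 mm of travel. I held them from 13.1 to 16.4 s at about 19 N in total, against about 8 N needed. The wrist picture showed a fingertip on each key, both sunk equally. I did not read the key positions directly; this rests on the force, the travel and that picture.
- **Surroundings:** the pad's keys are within 0.6 mm of where they started, and the jar and eraser look unmoved. Nothing approached the stop key, tape or sharpener, but I did not check those three separately at the end.

**What disagreed:** the real fingertips sit about 31 mm behind the reported tool point. Because of this my first push skimmed over the top of the tray panel and touched the front of the press at about 9 N. The tray did not move. I found the offset in the scene and wrist pictures and corrected for it before the push that worked.

While the keys were held, the force reading also showed a steady sideways part of about 9 N, but the pad did not slide.

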